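# Ring up a tub of snacks on the counter scale

### The arm

A 6-joint arm with a two-finger parallel gripper is mounted at the origin on the work surface. World frame = base frame: x ahead of the robot, y to its left, z up, the work surface at z = 0. Lengths are in m, angles in rad, forces in N, time in s.
With the tool pointing down it reaches from about 0.325 to 0.9 m from the base axis. Payload 3.5 kg.
Tool frame: the origin (TCP) lies between the finger pads; the fingertips stand 25 mm ahead of it and the grasp point (between the pads) lies 6 mm ahead of it; y points along the fingers, z is the direction in which the jaws open and shut, and the axes are right-handed (so a half turn about y gives the same grasp; the last joint's range is limited). The gripper opens to 85 mm and grips with 20 to 120 N. Pads are 22 mm wide; open, the fingers measure 114 mm over their backs; the gripper's body (76 mm by 85 mm) begins 54 mm behind the grasp point. The pads swing forward as they close: fully open they stand 13 mm farther back than shut.
Start: joints at [1.135, 0.276, -0.026, 1.268, 0, 1.467], TCP at [0.204, 0.591, 0.256] pointing down, gripper open.
Joint ranges: [-3.12, 3.12], [-0.85, 1.88], [-1.08, 1.24], [-1.95, 2.15], [-1.57, 1.53], [-3.14, 3.14]. Speed limits (rad/s): [2.57, 2.57, 3.14, 3.14, 3.14, 3.14].

### API

Orientations are given as a rotation vector (axis times angle).
In Python, from plant import sense, camera, camera_params, job_done gives the robot as it stands.
- The arm moves only by the tool jog_arm, never from a script. Its argument "steps" is a list of rows, each a list of 3 entries, a list of its own where there are three numbers: the shift along the tool's x, y, z in m, then the turn, a rotation vector about the tool's x, y, z in rad, then the opening, from 0 (shut) to 1 (fully open). In form: [[[dx, dy, dz], [wx, wy, wz], jaw], ...]. A call has 1 to 8 rows; each row shifts and turns the pose as measured when the row begins, along the tool's axes as they then stand; what a row does not reach is not made up. A row lasts 1/10 s, in which the tool goes at most 50 mm and 8.59 degrees, less where a joint would pass 70% of its speed; a pose out of reach is approached as far as the arm can. A call with a gripper value outside its range is refused whole. The fingers move at their own pace and stop on an object; "newtons" is the grip in N (left out, the last holds). Time passes only in rows, so rows that do not move let the fingers close. It gives the time, the measured TCP pose, the force and the opening at its end, in the units of the state.
- sense(): the state, without advancing time (a new reading comes with each control period).
- camera(name): name is "scene" or "top"; returns the picture (480x640x3 uint8, red, green, blue); there is no depth.
- camera_params(name): a dict with "mtx" (3x3 intrinsics, pixels), "rvec" (rotation vector, rad) and "tvec" (3), from world to camera coordinates, as OpenCV has them. Camera axes: x right, y down, z forward; pixel columns grow to the right and rows downward; lengths in m; the calibration is good to about 2 mm. A picture is of the moment at which its call begins. camera_params takes no time and is no camera call.
- job_done(): hands the job in, once; it reports no verdict.
The state is a dict: "t": time; "joint_pos": joint angles; "dq": joint speeds; "joint_efforts": joint torques, N m; "position": TCP position; "tool_rot": TCP orientation; "contact_force": force on the tool from outside, world axes, zero at the start; "wrist_torque": the same for the moment, N m; "finger_gap": opening from 0.0 (shut) to 1.0 (fully open).
Only numpy, scipy, OpenCV 4.12 (cv2) and the standard library are available. Lean on these libraries where they do the work, as an engineer would, in place of code of your own. Each camera call takes 0.05 s, during which the arm holds its last target. There are 200 camera calls.

### The job

Ring up the tub of snacks that stands on the scale: with a fingertip press the price key of the same colour as that tub (green, red or blue), then the yellow add key, then the white print key, each gently and letting it come right up before the next. Press no other key, and do not touch the tub or the pan while it weighs, nor move the other things on the counter.

Things in the scene. Friction and masses are not known exactly. Their poses are not given: they have to be found in the camera images.
- scale: light grey counter scale, fixed; 370 mm deep (x), 320 wide (y), a printer 73 wide and up to 130 high on its -y side. Origin: on the counter; x away from its front. The front console (x -195 to -75) slopes from 40 up to 85 mm high, a blank display above one row of six keys, whose tops are at x -163, 63 mm high, y +122 green, +78 red, +34 blue, -34 yellow, -78 white, -122 black
- pan_centre (a point): centre of the top of the steel weighing pan, 105 mm above the counter; the pan is 235 mm (scale's x) by 300 mm (y) and lies behind the console, 218 mm behind the key row. Exactly one of the three tubs stands on it
- key_green (a joint): travel of the green key: 0 m up, 0.006 m fully down, against a hard stop; it counts as pressed from 0.002 m. Sprung along its axis: 1 N to start it moving, 3.8 N at 0.002 m, 9.4 N at the bottom; it springs back up when let go
- key_green_top (a point): centre of the top face of the green key, the leftmost of the six as seen from the scale's front: price key of the green tub. The cap is 24 mm wide (scale's y), 22 mm the other way, and stands 10 mm proud of the sloping console. Axes: z = out of the key (pressing goes along -z; it leans 21 degrees from vertical towards the scale's front), y = along the row towards the green key
- key_red (a joint): travel of the red key: 0 m up, 0.006 m fully down, against a hard stop; it counts as pressed from 0.002 m. Sprung along its axis: 1 N to start it moving, 3.8 N at 0.002 m, 9.4 N at the bottom; it springs back up when let go
- key_red_top (a point): centre of the top face of the red key, second from the left: price key of the red tub. The cap is 24 mm wide (scale's y), 22 mm the other way, and stands 10 mm proud of the sloping console. Axes: z = out of the key (pressing goes along -z; it leans 21 degrees from vertical towards the scale's front), y = along the row towards the green key
- key_blue (a joint): travel of the blue key: 0 m up, 0.006 m fully down, against a hard stop; it counts as pressed from 0.002 m. Sprung along its axis: 1 N to start it moving, 3.8 N at 0.002 m, 9.4 N at the bottom; it springs back up when let go
- key_blue_top (a point): centre of the top face of the blue key, third from the left: price key of the blue tub. The cap is 24 mm wide (scale's y), 22 mm the other way, and stands 10 mm proud of the sloping console. Axes: z = out of the key (pressing goes along -z; it leans 21 degrees from vertical towards the scale's front), y = along the row towards the green key
- key_yellow (a joint): travel of the yellow key: 0 m up, 0.006 m fully down, against a hard stop; it counts as pressed from 0.002 m. Sprung along its axis: 1 N to start it moving, 3.8 N at 0.002 m, 9.4 N at the bottom; it springs back up when let go
- key_yellow_top (a point): centre of the top face of the yellow key, fourth from the left, after a wider gap: the add key. The cap is 24 mm wide (scale's y), 22 mm the other way, and stands 10 mm proud of the sloping console. Axes: z = out of the key (pressing goes along -z; it leans 21 degrees from vertical towards the scale's front), y = along the row towards the green key
- key_white (a joint): travel of the white key: 0 m up, 0.006 m fully down, against a hard stop; it counts as pressed from 0.002 m. Sprung along its axis: 1 N to start it moving, 3.8 N at 0.002 m, 9.4 N at the bottom; it springs back up when let go
- key_white_top (a point): centre of the top face of the white key, fifth from the left: the print key. The cap is 24 mm wide (scale's y), 22 mm the other way, and stands 10 mm proud of the sloping console. Axes: z = out of the key (pressing goes along -z; it leans 21 degrees from vertical towards the scale's front), y = along the row towards the green key
- key_black (a joint): travel of the black key: 0 m up, 0.006 m fully down, against a hard stop; it counts as pressed from 0.002 m. Sprung along its axis: 1 N to start it moving, 3.8 N at 0.002 m, 9.4 N at the bottom; it springs back up when let go
- key_black_top (a point): centre of the top face of the black key, the rightmost: the clear key. The cap is 24 mm wide (scale's y), 22 mm the other way, and stands 10 mm proud of the sloping console. Axes: z = out of the key (pressing goes along -z; it leans 21 degrees from vertical towards the scale's front), y = along the row towards the green key
- tub_green: green round plastic tub, loose, 140 mm across the rim, 60 mm high (its heap reaches about 80 mm), filled with small white cakes in leaf cups; origin: centre of its underside. It stands either on the scale's pan or on the wooden step beside the scale, both 105 mm high
- tub_red: red round plastic tub, loose, 140 mm across the rim, 60 mm high (its heap reaches about 80 mm), filled with brown round fritters; origin: centre of its underside. It stands either on the scale's pan or on the wooden step beside the scale, both 105 mm high
- tub_blue: blue round plastic tub, loose, 140 mm across the rim, 60 mm high (its heap reaches about 80 mm), filled with yellow fried sticks; origin: centre of its underside. It stands either on the scale's pan or on the wooden step beside the scale, both 105 mm high
- step: wooden display step, 360 mm (x) by 200 mm (y), 105 mm high, fixed, to the right of the scale; the two tubs not on the scale stand on it, so their heaps reach 185 mm. Origin: on the counter, under its centre
- cake1: loose little white cake in a green leaf cup, 66 mm across, 34 mm high, on the counter between robot and scale; origin: centre of its underside
- cake2: another such cake, 66 mm across, 34 mm high; origin: centre of its underside
- sauce: loose amber sauce bottle with red cap, 56 mm across, 160 mm high; origin: centre of its underside
- shell: loose half coconut shell standing open side up, 112 mm across, 55 mm high; origin: centre of its underside
- tongs: loose steel serving tongs lying on the counter, about 230 mm long (x), 55 mm wide, 20 mm high; origin: under the middle
- pan: the weighing pan itself, a flat steel plate 10 mm thick, fixed; origin: on the counter below its centre
Mind the look-alikes: they are no part of the job. Of the things shaped like the tongs, the steel one is meant.

How it is judged:
On the way, in this order (a step that is already met when the one before it is completed fails the run):
1. the price key of the colour of the tub on the pan is pressed (((horizontal distance between tub_green and pan_centre below 0.1 m and value of joint key_green above 0.002 m) or (horizontal distance between tub_red and pan_centre below 0.1 m and value of joint key_red above 0.002 m) or (horizontal distance between tub_blue and pan_centre below 0.1 m and value of joint key_blue above 0.002 m))), for 0.05 s.
2. every key is up again (value of joint each of key_green, key_red, key_blue, key_yellow, key_white, key_black below 0.001 m), for 0.1 s.
3. the yellow add key is pressed (value of joint key_yellow above 0.002 m), for 0.05 s.
4. every key is up again (all of step 2), for 0.1 s.
5. the white print key is pressed (value of joint key_white above 0.002 m), for 0.05 s.
At the end, for the whole second after the job is handed in: The matching price key, the yellow and the white key were each pressed (2 mm of 6 mm) in that order, each up before the next; all keys are up within 1 mm, the tubs stand within 8 mm of where they were and the other loose things within 15 mm, all at rest (all of step 4 and horizontal distance between any of tub_green, tub_red, tub_blue and pan_centre below 0.1 m and distance of each of tub_green, tub_red, tub_blue from where it was at the start of the episode below 0.008 m and distance of each of cake1, cake2, sauce, shell, tongs from where it was at the start of the episode below 0.015 m and linear speed of each of tub_green, tub_red, tub_blue, cake1, cake2, sauce, shell, tongs below 0.02 m/s); the robot touches nothing.
It fails at once if a key that does not belong to this sale (black, or a price key of another colour than the tub on the pan) goes down by more than 2 mm (value of joint key_black above 0.002 m or (value of joint key_green above 0.002 m and not (horizontal distance between tub_green and pan_centre below 0.1 m)) or (value of joint key_red above 0.002 m and not (horizontal distance between tub_red and pan_centre below 0.1 m)) or (value of joint key_blue above 0.002 m and not (horizontal distance between tub_blue and pan_centre below 0.1 m))).
It fails at once if two keys are down together ((value of joint any of key_green, key_red, key_blue above 0.002 m and value of joint any of key_yellow, key_white above 0.002 m) or value of joint each of key_yellow, key_white above 0.002 m).
It fails at once if the scale is pressed harder than 20 N, or leaned on (over 2 N) with anything but the fingers (contact force between the fingers and scale above 20 N or contact force between the arm and scale above 2 N).
It fails at once if the robot touches a tub or the pan (more than 0.5 N) (contact force between any of the fingers, the arm and tub_green above 0.5 N or contact force between any of the fingers, the arm and tub_red above 0.5 N or contact force between any of the fingers, the arm and tub_blue above 0.5 N or contact force between any of the fingers, the arm and pan above 0.5 N).
It fails at once if a tub is shifted or lifted by more than 8 mm, or another loose thing by more than 15 mm (distance of any of tub_green, tub_red, tub_blue from where it was at the start of the episode above 0.008 m or distance of any of cake1, cake2, sauce, shell, tongs from where it was at the start of the episode above 0.015 m).
It also fails if it takes over 48 s, if anything falls off the work surface, if the arm or the gripper's body presses on something with over 40 N, if the wrist force passes 120 N, or if a joint passes its speed limit or range.

## Working session

There is one attempt and no reset: what is moved stays moved. The work goes in short steps, Python scripts to look and compute and a tool call to move; the robot and the scene stay as the last step left them, time stands still between calls to the robot, and variables do not carry over. Pictures are saved under pics/ and viewed, about 8 in all and at most 12, crops included, and the job is handed in when it is done.

Besides the shell and the picture viewer there is one more tool, called as name(argument=value, ...) on one line, values as JSON. jog_arm: Moves the arm, as the interface text tells. Its arguments: {"type":"object","properties":{"steps":{"type":"array","items":{"type":"array"}},"newtons":{"type":"number"}},"required":["steps"]}

```bash
mkdir -p pics; python3 - <<'E'
from plant import *
import cv2
print(sense())
for n in("scene","top"):
    cv2.imwrite(f"pics/{n}1.png",camera(n)[:,:,::-1]); print(camera_params(n))
E
```

```text
{'t': 0.0, 'joint_pos': array([ 1.13461432e+00,  2.77159241e-01, -2.78657050e-02,  1.26799287e+00,
       -1.79749210e-05,  1.46736773e+00]), 'dq': array([ 0.00063124, -0.00010823,  0.00155995,  0.0007406 , -0.00090109,
       -0.00061035]), 'joint_efforts': array([ 2.97137294e-04, -4.45511949e+01,  2.95203745e+01,  1.64247531e-02,
       -3.39883889e-05,  1.92684234e-05]), 'position': array([0.20388296, 0.59005794, 0.25515048]), 'tool_rot': array([-1.5571274 ,  0.26165604, -0.26074946]), 'contact_force': array([ 0.06785753, -0.54592403, -0.13887182]), 'wrist_torque': array([-0.04185185,  0.02359426, -0.02473236]), 'finger_gap': 0.9996987148230726}
{'mtx': array([[479.7968208 ,   0.        , 317.67733066],
       [  0.        , 479.7968208 , 237.33208353],
       [  0.        ,   0.        ,   1.        ]]), 'rvec': array([ 1.47849373,  2.19028867, -0.82089459]), 'tvec': array([ 0.17614389, -0.28931773,  1.5834157 ])}
{'mtx': array([[577.90161552,   0.        , 307.64442487],
       [  0.        , 577.90161552, 240.12618835],
       [  0.        ,   0.        ,   1.        ]]), 'rvec': array([ 2.10847223, -2.13967462,  0.19873425]), 'tvec': array([0.03322878, 0.48425513, 1.43249376])}
```

View pics/scene1.png

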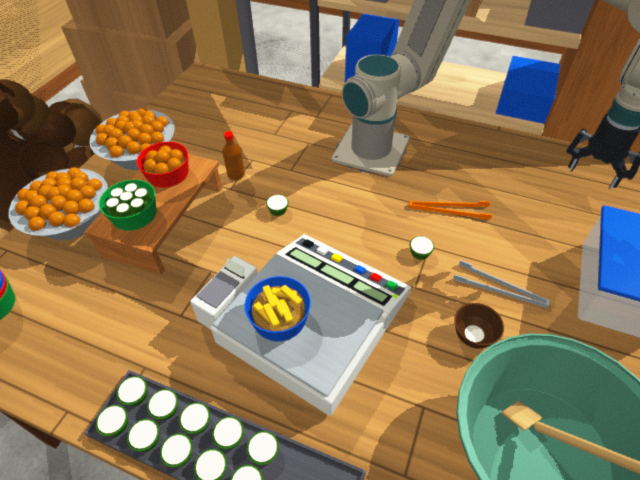

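View pics/top1.png

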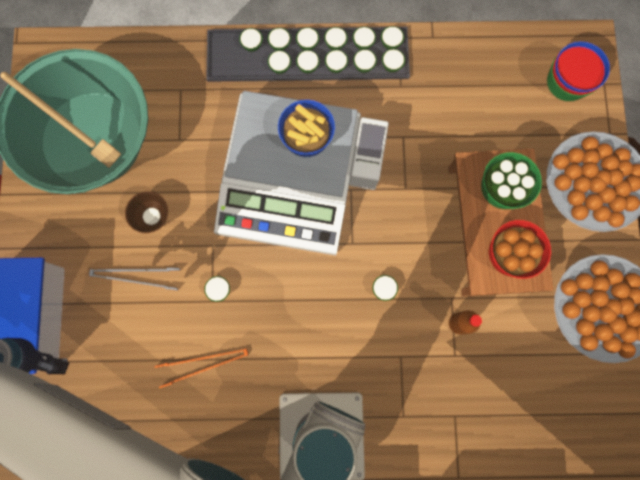

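The blue tub is on the pan. In the top picture the key row runs from about (230,221) green to (325,237) black. I'll make enlarged crops to get precise key centres.

```bash
python3 - <<'E'
import cv2,numpy as np
a=cv2.imread("pics/top1.png")[205:255,210:345]; b=cv2.imread("pics/scene1.png")[230:300,290:415]
a=cv2.resize(a,(780,289),interpolation=cv2.INTER_CUBIC); b=cv2.resize(b,(536,300),interpolation=cv2.INTER_CUBIC)
c=np.zeros((590,780,3),np.uint8); c[:289]=a; c[290:590,:536]=b
cv2.imwrite("pics/crop1.png",c); print(780/135,536/125)
E
```

```text
5.777777777777778 4.288
```

View pics/crop1.png

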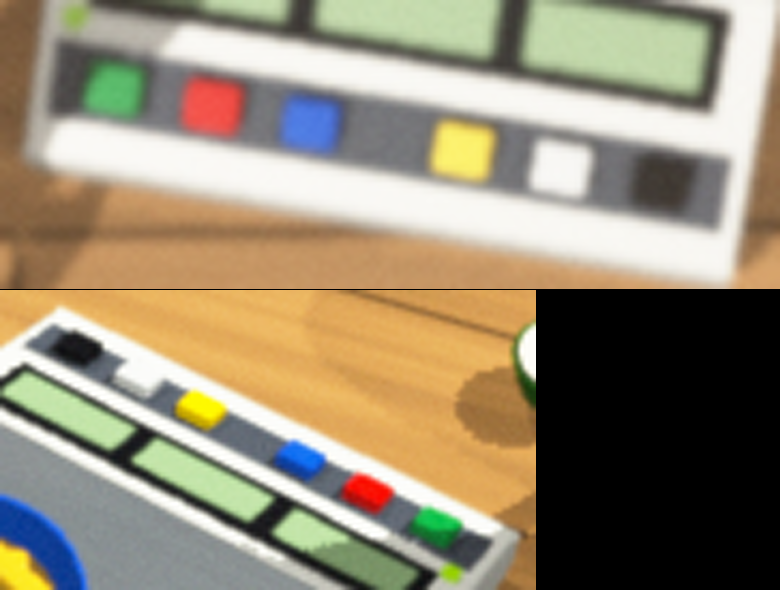

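```bash
cat >h.py <<'E'
import numpy as np,cv2
from scipy.optimize import least_squares
from scipy.spatial.transform import Rotation as R
from plant import sense,camera,camera_params
Y=np.array([122,78,34,-34,-78,-122])/1e3
top=np.array([[115,89],[213,106],[312,123],[463,150],[561,168],[663,183]])/5.7778+[210-.4,205-.4]
sc=(np.array([[438,523],[369,489],[301,456],[202,406],[138,374],[77,345]])-[0,290])/4.288+[290-.4,230-.4]
def keys(p): 
    c,s=np.cos(p[2]),np.sin(p[2]); return np.array([[p[0]-.163*c-s*y,p[1]-.163*s+c*y,.063] for y in Y])
def proj(n,P):
    q=camera_params(n); return cv2.projectPoints(np.array(P),q["rvec"],q["tvec"],q["mtx"],None)[0][:,0]
f=lambda p:np.r_[(proj("top",keys(p))-top).ravel(),(proj("scene",keys(p))-sc).ravel()]
def fit():return least_squares(f,[.65,.05,0])
def target(k,h,p):
    """pose with tool y pressing into key k, TCP h above cap along the key axis"""
    c,s=np.cos(p[2]),np.sin(p[2]); a=np.radians(21)
    n=np.array([-np.sin(a)*c,-np.sin(a)*s,np.cos(a)])
    z=np.array([-s,c,0])     # jaws along the row
    y=-n; M=np.array([np.cross(y,z),y,z]).T
    return keys(p)[k]+h*n,M
def go(k,h,p):
    S=sense(); T,M=target(k,h,p); A=R.from_rotvec(S["tool_rot"])
    best=min((M,M@np.diag([-1,1,-1])),key=lambda m:(A.inv()*R.from_matrix(m)).magnitude())
    print("t",S["t"],"d tool mm",(A.inv().apply(T-S["position"])*1e3).round(1),"rot",(A.inv()*R.from_matrix(best)).as_rotvec().round(3),"F",S["contact_force"].round(2),"gap",round(S["finger_gap"],3),"pos",S["position"].round(4),"q",S["joint_pos"].round(2))
E
python3 - <<'E'
from h import *
r=fit();print(r.x,r.fun.reshape(-1,2).round(1).tolist());print(keys(r.x).round(4));p=r.x
go(2,.1,p); print(R.from_rotvec(sense()["tool_rot"]).as_matrix().round(2), target(2,.1,p))
E
```

```text
[ 0.67365175  0.07345269 -0.1893509 ] [[0.0, -0.1], [0.1, -0.1], [-0.1, -0.1], [0.2, -0.2], [0.3, -0.4], [-0.2, 0.0], [-0.1, -0.1], [-0.0, -0.2], [0.2, -0.2], [-0.1, -0.1], [0.3, 0.1], [0.3, -0.2]]
[[ 0.5365  0.224   0.063 ]
 [ 0.5282  0.1807  0.063 ]
 [ 0.52    0.1375  0.063 ]
 [ 0.5072  0.0707  0.063 ]
 [ 0.4989  0.0275  0.063 ]
 [ 0.4906 -0.0157  0.063 ]]
t 0.1 d tool mm [ 411.1   99.5 -329.4] rot [ 0.028 -0.142 -0.366] F [-0.19 -0.24  0.68] gap 1.001 pos [0.2039 0.5901 0.2553] q [ 1.13  0.28 -0.03  1.27  0.    1.47]
[[ 0.95 -0.    0.33]
 [-0.33 -0.    0.95]
 [-0.   -1.   -0.  ]] (array([0.48476837, 0.14427035, 0.15635804]), array([[ 0.91689419,  0.3519627 ,  0.18822144],
       [-0.17571985, -0.06745253,  0.98212662],
       [ 0.35836795, -0.93358043,  0.        ]]))
```

jog_arm(steps=[[[0.034,0,-0.027],[0,0,0],0],[[0.034,0,-0.027],[0,0,0],0],[[0.034,0,-0.027],[0,0,0],0],[[0.034,0,-0.027],[0,0,0],0],[[0.034,0,-0.027],[0,0,0],0],[[0.034,0,-0.027],[0,0,0],0],[[0.034,0,-0.027],[0,0,0],0],[[0.034,0,-0.027],[0,0,0],0]])

```text
t: 0.9
position: [0.3929, 0.2905, 0.2508]
tool_rot: [-1.561, 0.255, -0.249]
contact_force: [0.6, 0.7, -0.6]
finger_gap: -0.0
```

```bash
python3 -c "
from h import *
go(2,.1,fit().x)"
```

```text
t 0.9 d tool mm [ 133.7   94.6 -109.2] rot [ 0.03  -0.13  -0.369] F [ 0.61  0.69 -0.64] gap -0.0 pos [0.3929 0.2905 0.2508] q [ 0.51  0.04 -0.32  1.22 -0.    0.83]
```

Tracking is good. Next: the turn, then most of the remaining shift.

jog_arm(steps=[[[0,0,0],[0.01,-0.045,-0.125],0],[[0,0,0],[0.01,-0.045,-0.125],0],[[0,0,0],[0.01,-0.045,-0.125],0],[[0,0,0],[0,0,0],0]])

```text
t: 1.3
position: [0.3991, 0.2797, 0.2485]
tool_rot: [-1.589, -0.144, -0.458]
contact_force: [-0.5, 0.0, -1.7]
finger_gap: -0.005
```

```bash
python3 -c "
from h import *
go(2,.09,fit().x)"
```

```text
t 1.3 d tool mm [  68.1  137.7 -114.7] rot [ 0.011 -0.01   0.017] F [-0.53  0.02 -1.73] gap -0.005 pos [0.3991 0.2797 0.2485] q [ 0.63 -0.11 -0.52  0.9  -0.29  0.8 ]
```

jog_arm(steps=[[[0.017,0.026,-0.028],[0.003,-0.003,0.004],0],[[0.017,0.026,-0.028],[0.003,-0.003,0.004],0],[[0.017,0.026,-0.028],[0.003,-0.003,0.004],0],[[0.017,0.026,-0.028],[0.003,-0.003,0.004],0],[[0,0.026,0],[0,0,0],0],[[0,0,0],[0,0,0],0]])

```text
t: 1.9
position: [0.4925, 0.1483, 0.1528]
tool_rot: [-1.569, -0.139, -0.428]
contact_force: [-1.1, -0.1, 0.1]
finger_gap: 0.0
```

```bash
python3 -c "
from h import *
go(2,.045,fit().x)"
```

```text
t 1.9 d tool mm [-4.8 49.2 -6.1] rot [-0.013  0.001 -0.007] F [-1.14 -0.11  0.08] gap 0.0 pos [0.4925 0.1483 0.1528] q [ 0.24 -0.02 -0.65  0.6  -0.13  0.4 ]
```

jog_arm(steps=[[[-0.005,0.018,-0.006],[-0.013,0,-0.007],0],[[0,0.018,0],[0,0,0],0],[[0,0.013,0],[0,0,0],0],[[0,0,0],[0,0,0],0],[[0,0,0],[0,0,0],0]])

```text
t: 2.4
position: [0.5087, 0.1423, 0.1076]
tool_rot: [-1.577, -0.14, -0.435]
contact_force: [-0.4, 0.1, -0.2]
finger_gap: 0.002
```

```bash
python3 - <<'E'
from h import *
go(2,.026,fit().x)
a=camera("top")[195:265,205:350,::-1]; b=camera("scene")[210:310,280:430,::-1]
a=cv2.resize(a,(600,290),interpolation=3); b=cv2.resize(b,(450,300),interpolation=3)
c=np.zeros((590,600,3),np.uint8); c[:290]=a; c[290:,:450]=b
cv2.imwrite("pics/c2.png",c)
E
```

```text
t 2.4 d tool mm [-4.8 19.9 -2.6] rot [-0.004 -0.001 -0.001] F [-0.37  0.11 -0.23] gap 0.002 pos [0.5087 0.1423 0.1076] q [ 0.22  0.07 -0.68  0.48 -0.14  0.39]
```

View pics/c2.png

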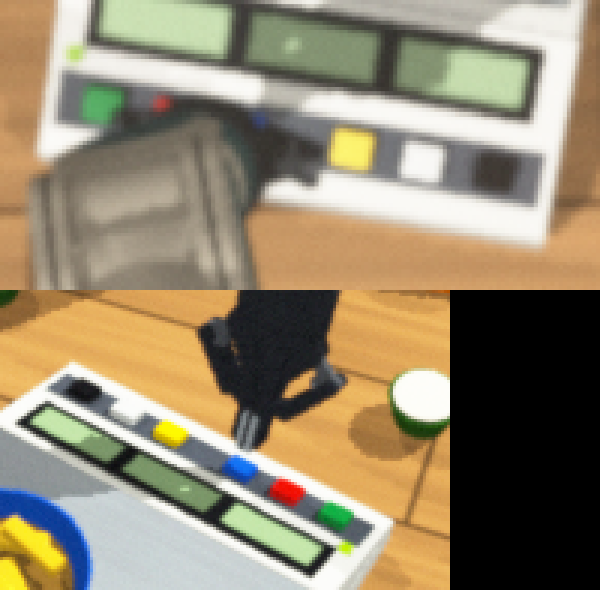

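The shut fingertips hover about 20 mm off the blue key (crop 245,440 vs the key at 240,467), clear of its neighbours. I'll centre them and creep in.

jog_arm(steps=[[[-0.005,0.006,-0.003],[-0.004,0,0],0],[[0,0.006,0],[0,0,0],0],[[0,0,0],[0,0,0],0]])

```text
t: 2.8
position: [0.5083, 0.14, 0.096]
tool_rot: [-1.579, -0.143, -0.438]
contact_force: [-0.1, 0.7, 0.2]
finger_gap: -0.002
```

```bash
python3 -c "
from h import *
go(2,.025,fit().x)"
```

```text
t 2.8 d tool mm [-0.8 10.1 -0.2] rot [-0.002 -0.     0.003] F [-0.14  0.72  0.19] gap -0.002 pos [0.5083 0.14   0.096 ] q [ 0.22  0.08 -0.7   0.45 -0.14  0.38]
```

jog_arm(steps=[[[0,0.004,0],[0,0,0],0],[[0,0.004,0],[0,0,0],0],[[0,0,0],[0,0,0],0]])

```text
t: 3.1
position: [0.5112, 0.1394, 0.0879]
tool_rot: [-1.579, -0.143, -0.438]
contact_force: [0.2, -0.1, -0.5]
finger_gap: -0.001
```

jog_arm(steps=[[[0,0.002,0],[0,0,0],0],[[0,0.001,0],[0,0,0],0]])

```text
t: 3.3
position: [0.5125, 0.1392, 0.085]
tool_rot: [-1.579, -0.143, -0.438]
contact_force: [-2.7, 0.2, 3.8]
finger_gap: 0.001
```

```bash
python3 -c "
from h import *
go(2,.025,fit().x)"
```

```text
t 3.3 d tool mm [-0.8 -1.7 -0.2] rot [-0.002 -0.     0.003] F [-2.68  0.24  3.77] gap 0.001 pos [0.5125 0.1392 0.085 ] q [ 0.21  0.11 -0.7   0.42 -0.14  0.38]
```

jog_arm(steps=[[[0,0.0015,0],[0,0,0],0],[[0,0.0005,0],[0,0,0],0]])

```text
t: 3.5
position: [0.5132, 0.1391, 0.0834]
tool_rot: [-1.579, -0.143, -0.438]
contact_force: [-3.2, 0.0, 5.5]
finger_gap: 0.005
```

Axial force is about 6.3 N, so the key is about 3.8 mm down. Retracting now.

jog_arm(steps=[[[0,-0.004,0],[0,0,0],0],[[0,-0.01,0],[0,0,0],0],[[0,-0.014,0],[0,0,0],0],[[0,0,0],[0,0,0],0]])

```text
t: 3.9
position: [0.5029, 0.141, 0.1112]
tool_rot: [-1.579, -0.143, -0.438]
contact_force: [0.3, -0.2, 0.9]
finger_gap: 0.003
```

```bash
python3 -c "
from h import *
go(3,.045,fit().x)"
```

```text
t 3.9 d tool mm [ -1.    6.1 -68.3] rot [-0.002 -0.001  0.003] F [ 0.29 -0.24  0.93] gap 0.003 pos [0.5029 0.141  0.1112] q [ 0.22  0.05 -0.69  0.48 -0.14  0.39]
```

jog_arm(steps=[[[0,0,-0.024],[0,0,0],0],[[0,0,-0.024],[0,0,0],0],[[-0.001,0,-0.02],[0,0,0],0],[[0,0,0],[0,0,0],0],[[0,0,0],[0,0,0],0]])

```text
t: 4.4
position: [0.4901, 0.0734, 0.112]
tool_rot: [-1.577, -0.147, -0.44]
contact_force: [0.3, 0.3, 0.8]
finger_gap: 0.0
```

```bash
python3 -c "
from h import *
go(3,.025,fit().x)"
```

```text
t 4.4 d tool mm [-1.6 27.   0.5] rot [-0.004  0.     0.007] F [0.3  0.33 0.78] gap 0.0 pos [0.4901 0.0734 0.112 ] q [ 0.07 -0.01 -0.76  0.46 -0.09  0.24]
```

jog_arm(steps=[[[-0.002,0.01,0],[-0.004,0,0.007],0],[[0,0.01,0],[0,0,0],0],[[0,0.003,0],[0,0,0],0],[[0,0,0],[0,0,0],0]])

```text
t: 4.8
position: [0.4977, 0.0742, 0.0875]
tool_rot: [-1.58, -0.142, -0.433]
contact_force: [-0.0, -0.0, -0.2]
finger_gap: -0.003
```

```bash
python3 -c "
from h import *
go(3,.025,fit().x)"
```

```text
t 4.8 d tool mm [ 0.5  1.5 -1.7] rot [-0.002  0.003 -0.001] F [-0.02 -0.03 -0.15] gap -0.003 pos [0.4977 0.0742 0.0875] q [ 0.07  0.05 -0.76  0.4  -0.09  0.24]
```

jog_arm(steps=[[[0,0.002,-0.001],[0,0,0],0],[[0,0.0015,0],[0,0,0],0]])

```text
t: 5.0
position: [0.499, 0.0736, 0.0839]
tool_rot: [-1.58, -0.143, -0.431]
contact_force: [-3.0, -0.0, 3.4]
finger_gap: 0.001
```

jog_arm(steps=[[[0,0.0015,0],[0,0,0],0],[[0,0.0005,0],[0,0,0],0]])

```text
t: 5.2
position: [0.4996, 0.0735, 0.0823]
tool_rot: [-1.58, -0.143, -0.431]
contact_force: [-4.8, -0.4, 5.3]
finger_gap: 0.0
```

jog_arm(steps=[[[0,-0.004,0],[0,0,0],0],[[0,-0.01,0],[0,0,0],0],[[0,-0.014,0],[0,0,0],0],[[0,0,0],[0,0,0],0]])

```text
t: 5.6
position: [0.4894, 0.0753, 0.1106]
tool_rot: [-1.58, -0.144, -0.432]
contact_force: [1.6, 0.2, -0.2]
finger_gap: 0.001
```

jog_arm(steps=[[[0,0,-0.022],[0,0,0],0],[[0,0,-0.021],[0,0,0],0],[[0,0,0],[0,0,0],0],[[0,0,0],[0,0,0],0]])

```text
t: 6.0
position: [0.4822, 0.0325, 0.1119]
tool_rot: [-1.579, -0.147, -0.434]
contact_force: [-0.5, 0.7, -0.6]
finger_gap: -0.0
```

```bash
python3 -c "
from h import *
go(4,.025,fit().x)"
```

```text
t 6.0 d tool mm [-1.5 26.8 -1.8] rot [-0.003  0.004  0.004] F [-0.47  0.74 -0.63] gap -0.0 pos [0.4822 0.0325 0.1119] q [-0.04 -0.04 -0.78  0.46 -0.05  0.14]
```

jog_arm(steps=[[[-0.002,0.01,-0.002],[-0.003,0.004,0.004],0],[[0,0.01,0],[0,0,0],0],[[0,0.003,0],[0,0,0],0],[[0,0,0],[0,0,0],0]])

```text
t: 6.4
position: [0.4887, 0.0308, 0.087]
tool_rot: [-1.58, -0.141, -0.432]
contact_force: [0.2, 0.8, -0.1]
finger_gap: 0.002
```

```bash
python3 -c "
from h import *
go(4,.025,fit().x)"
```

```text
t 6.4 d tool mm [ 1.3  1.2 -1.3] rot [-0.001  0.002 -0.002] F [ 0.24  0.78 -0.13] gap 0.002 pos [0.4887 0.0308 0.087 ] q [-0.04  0.02 -0.8   0.4  -0.05  0.14]
```

jog_arm(steps=[[[0.001,0.002,-0.001],[0,0,0],0],[[0,0.0015,0],[0,0,0],0]])

```text
t: 6.6
position: [0.4904, 0.03, 0.0834]
tool_rot: [-1.58, -0.14, -0.43]
contact_force: [-2.8, 0.0, 4.0]
finger_gap: -0.004
```

jog_arm(steps=[[[0,0.0015,0],[0,0,0],0],[[0,0.0005,0],[0,0,0],0]])

```text
t: 6.8
position: [0.491, 0.0299, 0.0818]
tool_rot: [-1.58, -0.14, -0.43]
contact_force: [-3.3, 1.7, 6.0]
finger_gap: -0.002
```

Axial force is about 6.8 N. Retracting well clear.

jog_arm(steps=[[[0,-0.004,0],[0,0,0],0],[[0,-0.01,0],[0,0,0],0],[[0,-0.03,0],[0,0,0],0],[[0,-0.04,0],[0,0,0],0],[[0,-0.03,0],[0,0,0],0],[[0,0,0],[0,0,0],0],[[0,0,0],[0,0,0],0]])

```text
t: 7.5
position: [0.4499, 0.0374, 0.1952]
tool_rot: [-1.58, -0.143, -0.433]
contact_force: [-0.3, 0.7, -0.7]
finger_gap: -0.002
```

```bash
python3 - <<'E'
from h import *
go(4,.1,fit().x)
cv2.imwrite("pics/scene3.png",camera("scene")[:,:,::-1])
a=cv2.imread("pics/scene1.png").astype(int);b=cv2.imread("pics/scene3.png").astype(int)
for n,(u,v) in zip("GRBYWK",sc.round().astype(int)): print(n,abs(a-b)[v-3:v+4,u-3:u+4].mean().round(1))
E
```

```text
t 7.5 d tool mm [-0.7 41.3 -0.5] rot [-0.002  0.003  0.   ] F [-0.33  0.66 -0.71] gap -0.002 pos [0.4499 0.0374 0.1952] q [-0.03 -0.21 -0.72  0.7  -0.06  0.15]
G 9.6
R 5.0
B 5.7
Y 0.9
W 0.9
K 2.5
```

View pics/scene3.png

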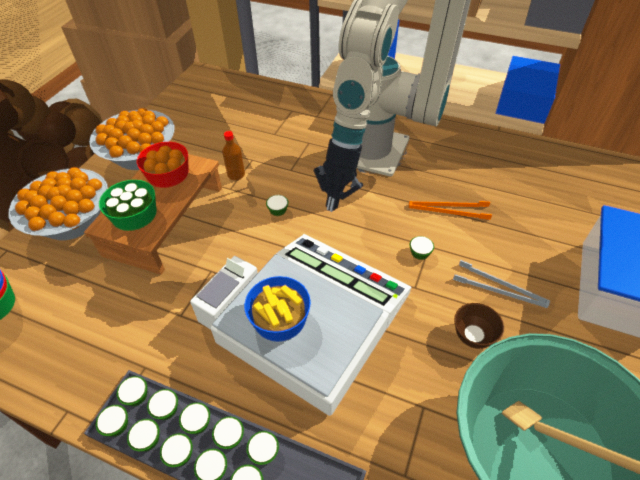

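The gripper is clear of the scale at (335,205). The blue tub is still on the pan at (278,308), and the cakes, sauce bottle, shell and tongs are where they were. I'm handing the job in.

```bash
python3 -c "
from plant import *
print(job_done())"
```

```text
the job is handed in; nothing more can be done
None
```

The blue tub was on the pan, so I pressed the blue key, then yellow, then white, each with the shut fingertips along the key's axis. I backed the fingers about 28 mm off before moving to the next key. The job is handed in, but the hand-in gives no verdict.

- **Presses:** the axial force peaked at about 6.3 N on blue, 6.7 N on yellow and 6.8 N on white. By the spring figures that is about 4 mm of travel each, past the 2 mm needed and well under the 20 N limit. I worked out the travel from force and fingertip position; it was not measured directly.
- **Release:** after each retreat the force reading was back near zero. The one odd value was 1.6 N along x just after yellow, still settling. It read about 1 N or less once the arm reached white.
- **Final check:** in the last scene picture the fingers are clear and the tubs and loose things look unmoved. Yellow and white matched the first picture. Green, red and blue differed slightly in brightness, most likely because the arm's shadow no longer falls there; I did not check this further.

The robot's clock read 7.5 s of the 48 s allowed.

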